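Pack the sold pair of bud vases

ROBOT

A 6-joint arm with a two-finger parallel gripper is mounted at the origin on the work surface. World frame = base frame: x ahead of the robot, y to its left, z up, the work surface at z = 0. Lengths are in mm, angles in degrees, forces in N, time in s.
With the tool pointing down it reaches from about 325 to 900 mm from the base axis. Payload 3.5 kg.
Tool frame: the origin (TCP) lies between the finger pads; the fingertips stand 8 mm ahead of it and the grasp point (between the pads) lies 11 mm behind it; z points along the fingers, y is the line along which they close (so a half turn about z gives the same grasp; the last joint's range is limited). The gripper opens to 85 mm and grips with 20 to 120 N. Pads are 22 mm wide; open, the fingers measure 114 mm over their backs; the gripper's body (76 mm by 85 mm) begins 54 mm behind the grasp point. The pads swing forward as they close: fully open they stand 13 mm farther back than shut.
Start: joints at [70.394, 15.837, -1.513, 72.651, 0, 84.076], TCP at [147.842, 607.26, 239.313] pointing down, gripper open.
Joint ranges: [-178.77, 178.77], [-48.84, 107.48], [-61.69, 71.31], [-111.58, 123.2], [-90, 87.43], [-180, 180]. Speed limits (degrees/s): [147.25, 147.25, 180, 180, 180, 180].

INTERFACE

Orientations are given as [roll, pitch, yaw] about the fixed x, y, z axes, in that order (R = Rz(yaw) Ry(pitch) Rx(roll)).
In Python, from station import manip gives the robot as it stands.
- The arm moves only by the shell command python3 -m pendant 'ROWS' [FORCE]. ROWS is JSON, a list of rows, each an object with "angular": the turn, a rotation vector about the tool's x, y, z in degrees, a list of three; "delta_pos": the shift along the tool's x, y, z in mm, a list of three; "jaw": the finger opening in mm, from 0 to 85.4. A call has 1 to 8 rows; each row is the pose to reach, as a shift and turn from the pose commanded when the call began, along the tool's axes at that moment; what a row does not reach only later rows make up. A row lasts 1/8 s, in which the tool goes at most 62.5 mm and 10.7 degrees, less where a joint would pass 70% of its speed; a pose out of reach is approached as far as the arm can. A call with a gripper value outside its range is refused whole. The fingers move at their own pace and stop on an object; FORCE is the grip in N (left out, the last holds). Time passes only in rows, so rows that repeat a pose let the fingers close. It gives the time, the measured TCP pose, the force, the opening and the grip force at its end, in the units of the state.
- manip.state(): the state, without advancing time (a new reading comes with each control period).
- manip.grab_frame(name): name is "scene" or "top" or "wrist"; returns a dict with "color" (384x512x3 uint8, red, green, blue), "mtx" (3x3 intrinsics, pixels), "dist_coeffs" ([k1, k2, p1, p2, k3] as OpenCV has them; the pictures are not rectified), "rvec" (rotation vector, rad) and "tvec" (3), from world to camera coordinates, as OpenCV has them. Camera axes: x right, y down, z forward; pixel columns grow to the right and rows downward; lengths in mm; the calibration is good to about 2 mm. A picture is of the moment at which its call begins. There is no depth.
- manip.hand_in(): hands the job in; it is judged then, once.
The state is a dict: "clock": time; "qpos": joint angles; "dq": joint speeds; "joint_efforts": joint torques, N m; "position": TCP position; "tool_rot": TCP orientation; "force": force on the tool from outside, world axes, zero at the start; "wrist_torque": the same for the moment, N m; "gripper_width": finger opening in mm; "grip_force": force on a finger pad.
Only numpy, scipy, OpenCV 4.12 (cv2) and the standard library are available. Lean on these libraries where they do the work, as an engineer would, in place of code of your own. Each camera call takes 0.05 s, during which the arm holds its last target. There are 200 camera calls.

TASK

The two orange bud vases have been sold: stand each one upright in its own empty cell of the cardboard carton, foot down and resting on the carton's floor, and let go. They are glass, so lower them in rather than dropping them, and do not knock any vase over; the blue vase is not sold and stays where it is.

Things in the scene. Friction and masses are not known exactly. Their poses are not given: they have to be found in the camera images.
- vase_orange_1: Slim glossy orange glass bud vase, round about its z axis, 170 mm tall, about 0.15 to 0.31 kg: belly at most 51 mm across (foot 48) up to 60 mm, straight round neck 24 mm across from 90 mm to the flat top. Starts upright on the table, its axis at least 0.13 m from the other vases. Origin: centre of its underside; z up. Sold; identical to the other orange one, either cell.
- vase_orange_2: Slim glossy orange glass bud vase, round about its z axis, 170 mm tall, about 0.15 to 0.31 kg: belly at most 51 mm across (foot 48) up to 60 mm, straight round neck 24 mm across from 90 mm to the flat top. Starts upright on the table, its axis at least 0.13 m from the other vases. Origin: centre of its underside; z up. Sold; identical to the other orange one, either cell.
- vase_blue: Slim glossy dark blue glass bud vase, round about its z axis, 170 mm tall, about 0.22 kg: belly at most 51 mm across (foot 48) up to 60 mm, straight round neck 24 mm across from 90 mm to the flat top. Starts upright on the table, its axis at least 0.13 m from the other vases. Origin: centre of its underside; z up. Not sold.
- carton: Open cardboard carton, fixed, 82 (its x) by 236 (its y) by 80 mm high, walls and floor 5 mm. Two dividers as high as the walls make three cells in a row along its y, each 72 x 72 mm inside, 75 mm deep, centred at y = -77, 0, +77 mm. The middle one is filled by a green jar with a white cap (top 89 mm above the table); the end cells are empty. Origin: centre of its underside, on the table; z up.
Not all that is in view belongs to the job. Leave any green look-alike of the vase_orange_2 alone.

How it is judged (in metres and radians):
At the end, for the whole second after the job is handed in: Each orange vase stands released and at rest in its own end cell of the carton (foot within 25 mm of the cell centre along the carton's x and 27 mm along its y, at most 10 mm above the carton floor, within 10 degrees of upright); the blue vase is upright within 30 mm of its start (x of vase_orange_1 in the frame of carton between -0.025 and 0.025 m and (y of vase_orange_1 in the frame of carton between 0.05 and 0.104 m or y of vase_orange_1 in the frame of carton between -0.104 and -0.05 m) and z of each of vase_orange_1, vase_orange_2 in the frame of carton below 0.015 m and angle between each of vase_orange_1, vase_orange_2, vase_blue's own z axis and vertical below 0.175 rad and linear speed of each of vase_orange_1, vase_orange_2 below 0.03 m/s and contact force between the fingers and vase_orange_1 below 0.1 N and x of vase_orange_2 in the frame of carton between -0.025 and 0.025 m and (y of vase_orange_2 in the frame of carton between 0.05 and 0.104 m or y of vase_orange_2 in the frame of carton between -0.104 and -0.05 m) and contact force between the fingers and vase_orange_2 below 0.1 N and distance of vase_blue from where it was at the start of the episode below 0.03 m); the robot touches nothing.
It fails at once if a vase is knocked over (tilted by more than 40 degrees) (angle between any of vase_orange_1, vase_orange_2, vase_blue's own z axis and vertical above 0.7 rad).
It fails at once if an orange vase is dropped from more than about 30 mm (it falls freely at over 0.8 m/s) ((linear speed of vase_orange_1 above 0.8 m/s and contact force between the fingers and vase_orange_1 below 0.1 N) or (linear speed of vase_orange_2 above 0.8 m/s and contact force between the fingers and vase_orange_2 below 0.1 N)).
It fails at once if the blue vase is moved by more than 30 mm (distance of vase_blue from where it was at the start of the episode above 0.03 m).
It also fails if it takes over 64 s, if anything falls off the work surface, if the arm or the gripper's body presses on something with over 40 N, if the wrist force passes 120 N, or if a joint passes its speed limit or range.

## Working session

There is one attempt and no reset: what is moved stays moved. The work goes in short steps, Python scripts to look and compute and a shell command to move; the robot and the scene stay as the last step left them, time stands still between calls to the robot, and variables do not carry over. Pictures are saved under pics/ and viewed, at most 10 in all, crops included, and the job is handed in when it is done.

```bash
mkdir -p pics; cat > h.py <<'E'
import numpy as np, cv2
from station import manip
def cast(f,uv,z):
    """pixel -> world point on plane z"""
    n=cv2.undistortPoints(np.array([[uv]],float),f["mtx"],np.array(f["dist_coeffs"],float))[0,0]
    R=cv2.Rodrigues(np.array(f["rvec"],float))[0]; t=np.array(f["tvec"],float).ravel()
    c=-R.T@t; d=R.T@np.array([n[0],n[1],1.])
    return c+d*(z-c[2])/d[2]
def proj(f,P):
    return cv2.projectPoints(np.array([P],float),np.array(f["rvec"],float),np.array(f["tvec"],float),np.array(f["mtx"],float),np.array(f["dist_coeffs"],float))[0].reshape(-1,2)
def save(n,im): cv2.imwrite(f"pics/{n}.png",im[:,:,::-1])
E
python3 - <<'E'
from h import *
import pickle
fs={n:manip.grab_frame(n) for n in("scene","top")}
for f in fs.values():
    for k in("mtx","rvec","tvec","dist_coeffs"): f[k]=np.array(f[k],float)
pickle.dump(fs,open("f0.pkl","wb"))
save("scene0",fs["scene"]["color"]);save("top0",fs["top"]["color"])
for n,f in fs.items(): print(n,(-cv2.Rodrigues(f["rvec"])[0].T@f["tvec"].ravel()).round())
print(manip.state())
E
```

```text
scene [ 910. -484.  885.]
top [369. -55. 781.]
{'clock': 0.1, 'qpos': array([ 7.03957248e+01,  1.58765728e+01, -1.59033148e+00,  7.26485787e+01,
        1.88446971e-04,  8.40769081e+01]), 'dq': array([ 0.09690924, -0.13531404,  0.13798885, -0.02111194, -0.01648695,
        0.0989403 ]), 'joint_efforts': array([ 1.06057760e-04, -4.46708536e+01,  2.96128178e+01,  8.44588329e-03,
       -7.51962375e-05, -6.45765947e-07]), 'position': array([147.59061978, 606.62538847, 238.23965529]), 'tool_rot': array([-1.79885153e+02, -1.21045123e-02,  1.66318804e+02]), 'force': array([0.09311663, 0.08656117, 0.73251134]), 'wrist_torque': array([ 0.02863685, -0.0143211 , -0.00500351]), 'grip_force': 0.0, 'gripper_width': 85.38843981091475}
```

View pics/scene0.png

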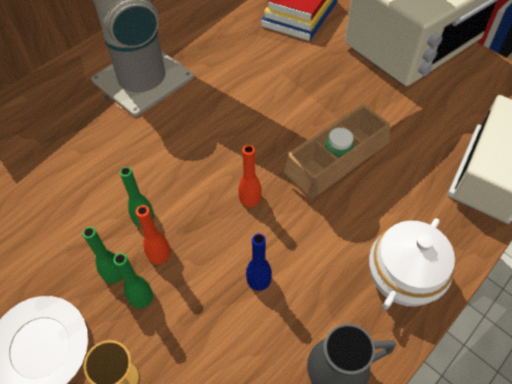

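View pics/top0.png

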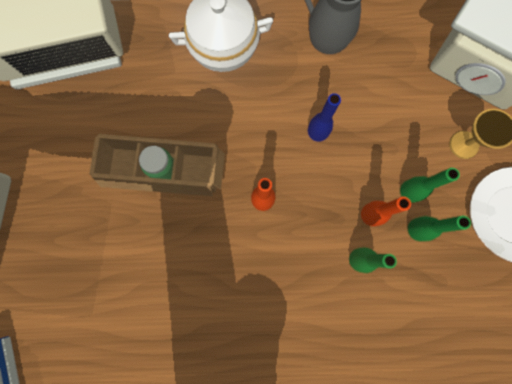

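Scene picture: orange vases at (250,175) and (152,235), blue at (258,262), green look-alikes at (138,200), (105,258) and (133,283), and the carton at (338,150). In the top picture the orange vases are at (263,193) and (386,210), blue at (323,120), greens at (430,185), (438,227) and (372,260), and the carton at (155,162). The two orange ones are the only ones whose colour fits. I'll measure them and confirm with a crop.

```bash
python3 - <<'E'
from h import *
import pickle
fs=pickle.load(open("f0.pkl","rb"))
def blobs(f,lo,hi,smin=150,vmin=50):
    h=cv2.cvtColor(f["color"],cv2.COLOR_RGB2HSV)
    m=((h[...,0]>=lo)&(h[...,0]<=hi)&(h[...,1]>=smin)&(h[...,2]>=vmin)).astype(np.uint8)
    n,l,s,c=cv2.connectedComponentsWithStats(m)
    return [(l==i) for i in range(1,n) if s[i,4]>150]
def rim(f,m):
    # hole in blob, or dark pixels inside convex hull
    mm=m.astype(np.uint8)
    cs,hh=cv2.findContours(mm,cv2.RETR_CCOMP,cv2.CHAIN_APPROX_NONE)
    ho=[c for c,g in zip(cs,hh[0]) if g[3]>=0 and cv2.contourArea(c)>8]
    return [tuple(c[:,0].mean(0).round(1)) for c in ho], np.argwhere(m).mean(0)[::-1].round()
for col,lo,hi in(("or",0,9),("gr",55,80),("bl",110,130)):
    for n,f in fs.items():
        for m in blobs(f,lo,hi,200 if col=="or" else 150):
            r,c=rim(f,m); print(n,col,c,m.sum(),[(p,cast(f,p,170).round(1)[:2]) for p in r])
# carton rim, top view mask by hand-read corners
t=fs["top"]
for p in((95,134),(218,144),(214,190),(92,181)): print("carton",p,cast(t,p,80).round(1))
h=cv2.cvtColor(t["color"],cv2.COLOR_RGB2HSV)
a=cv2.resize(t["color"][120:205,80:230],None,fx=4,fy=4,interpolation=cv2.INTER_CUBIC)
b=cv2.resize(t["color"][165:280,250:475],None,fx=2.667,fy=2.667,interpolation=cv2.INTER_CUBIC)[:250,:600]
save("crop0",np.vstack([a,b]))
E
```

```text
scene or [302.   4.] 403 []
scene or [492.  18.] 155 []
scene or [249. 180.] 907 [((np.float64(247.9), np.float64(148.8)), array([485.8, -76.3]))]
scene or [153. 240.] 949 []
top or [263. 196.] 501 [((np.float64(264.6), np.float64(184.2)), array([488.8, -76.3]))]
top or [382. 211.] 785 [((np.float64(403.7), np.float64(203.2)), array([ 450. , -307.5]))]
scene gr [133. 195.] 434 []
scene gr [120. 274.] 1580 []
top gr [424. 186.] 767 []
top gr [433. 227.] 816 []
top gr [372. 265.] 156 []
scene bl [502.  30.] 285 [((np.float64(502.8), np.float64(25.0)), array([662.7, 667.3])), ((np.float64(506.6), np.float64(22.2)), array([664.5, 687.3]))]
scene bl [258. 267.] 830 []
top bl [323. 122.] 578 []
carton (95, 134) [617.1 253.9  80. ]
carton (218, 144) [590.3  10.4  80. ]
carton (214, 190) [497.7  19.1  80. ]
carton (92, 181) [521.9 255.1  80. ]
```

View pics/crop0.png

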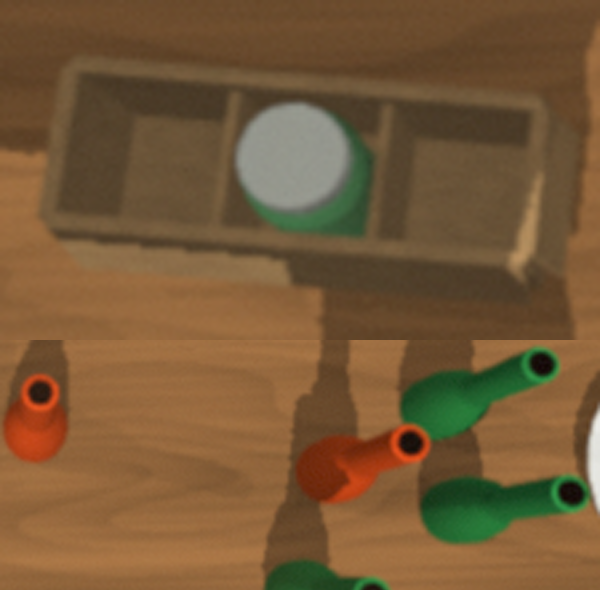

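The crop shows the two orange vases with rims at crop (40,392) and (410,442), i.e. image (264.6,184) and (403.7,203). Green look-alikes surround the second one. The carton's rim corners are at about crop (70,58), (547,97), (527,262) and (42,220).

```bash
python3 - <<'E'
from h import *
import pickle
fs=pickle.load(open("f0.pkl","rb")); t=fs["top"]; s=fs["scene"]
C=np.array([cast(t,p,80)[:2] for p in((97.5,134.5),(216.75,144.3),(211.5,185.5),(90.5,175))])
print(C.round(1), C.mean(0).round(1)); e=np.roll(C,-1,0)-C; print(np.linalg.norm(e,axis=1).round(1), np.degrees(np.arctan2(e[:,1],e[:,0])).round(1))
ctr=cv2.minAreaRect(C.astype(np.float32)); print(ctr)
for p in((288.5,383),):print()
for uv in((152.3,159),): print("cap top",cast(t,(80+293/4,120+158/4),89).round(1))
print("cap scene",cast(s,(341,138),89).round(1))
for n,p in(("gA",(452.5,173.6)),("gB",(463.4,222.4)),("gC",(389,257.6)),("blue",(334,100))): print(n,cast(t,p,170).round(1))
print("or2 scene rim",cast(s,(142.5,211.5),170).round(1), proj(s,[450,-307.5,170]))
print("scene carton corners", [cast(s,p,80)[:2].round(1) for p in((287,155),(366,109),(390,127),(309,178))])
E
```

```text
[[616.  249. ]
 [589.8  12.9]
 [506.7  23.9]
 [533.9 258.6]] [561.6 136.1]
[237.5  83.8 236.2  82.6] [-96.3 172.5  83.4  -6.7]
((561.82080078125, 135.7509002685547), (237.5950927734375, 83.79800415039062), 83.3913345336914)

cap top [559.4 135.5  89. ]
cap scene [563.1 132.9  89. ]
gA [ 498.2 -393.8  170. ]
gB [ 415.7 -401.   170. ]
gC [ 361.5 -274.5  170. ]
blue [ 636.8 -203.6  170. ]
or2 scene rim [ 450.9 -307.8  170. ] [[142.33936487 211.08225394]]
scene carton corners [array([505.2,  21. ]), array([546.2, 251.2]), array([619.2, 244.1]), array([579.1,   7.3])]
```

Carton checks out: 237 × 83 mm measured against 236 × 82, centre about (561.5, 135.5), cell centres about (570, 212) and (553, 59). Vases are at (487,-76) and (450.3,-307.5), and both views agree. The first vase goes to the far cell. Approaching it now.

```bash
cat >> h.py <<'E'
def d(target):
    """world target [x,y,z] -> shift in tool axes from the measured pose"""
    s=manip.state(); from scipy.spatial.transform import Rotation as Ro
    R=Ro.from_euler("xyz",s["tool_rot"],degrees=True).as_matrix()
    print("pos",s["position"].round(1),"rot",s["tool_rot"].round(1),"t",s["clock"],"delta",(R.T@(np.array(target)-s["position"])).round(1))
E
python3 -m pendant '[{"angular":[0,0,0],"delta_pos":[-20,-24,0],"jaw":60},{"angular":[0,0,0],"delta_pos":[-55,-66,0],"jaw":60},{"angular":[0,0,0],"delta_pos":[-92,-110,0],"jaw":60},{"angular":[0,0,0],"delta_pos":[-129,-154,0],"jaw":60},{"angular":[0,0,0],"delta_pos":[-166,-198,0],"jaw":60},{"angular":[0,0,0],"delta_pos":[-203,-242,0],"jaw":60},{"angular":[0,0,0],"delta_pos":[-235,-278,0],"jaw":60},{"angular":[0,0,0],"delta_pos":[-245,-290,0],"jaw":60}]' 30
python3 -m pendant '[{"angular":[0,0,0],"delta_pos":[-20,-24,0],"jaw":60},{"angular":[0,0,0],"delta_pos":[-55,-66,0],"jaw":60},{"angular":[0,0,0],"delta_pos":[-92,-110,0],"jaw":60},{"angular":[0,0,0],"delta_pos":[-129,-154,0],"jaw":60},{"angular":[0,0,0],"delta_pos":[-166,-198,0],"jaw":60},{"angular":[0,0,0],"delta_pos":[-203,-242,0],"jaw":60},{"angular":[0,0,0],"delta_pos":[-246,-292,0],"jaw":60},{"angular":[0,0,0],"delta_pos":[-246,-292,0],"jaw":60}]'
python3 - <<'E'
from h import *
d([487,-76,134])
f=manip.grab_frame("wrist"); save("w1",f["color"])
print(proj({k:np.array(v) for k,v in f.items()},[487,-76,170]))
E
```

```text
clock: 1.1
position: [317.7, 265.3, 238.9]
tool_rot: [-180.0, -0.0, 166.1]
force: [-0.1, -0.3, 0.2]
gripper_width: 60.2
grip_force: 0.0
clock: 2.1
position: [488.7, -77.7, 238.9]
tool_rot: [-180.0, 0.0, 166.0]
force: [0.5, 0.6, -0.4]
gripper_width: 59.7
grip_force: 0.0
pos [488.7 -77.7 238.9] rot [-180.    0.  166.] t 2.1 delta [  2.1   1.3 104.9]
[[256.17871903 205.07888953]]
```

View pics/w1.png

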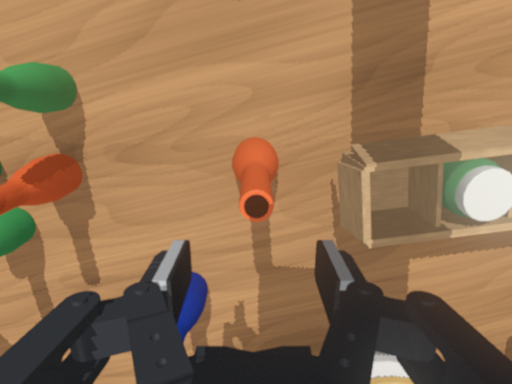

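The wrist picture shows the rim at (257,206) where (256,205) was predicted, so the position is confirmed. Descending and gripping.

```bash
python3 -m pendant '[{"angular":[0,0,0],"delta_pos":[2,1,20],"jaw":60},{"angular":[0,0,0],"delta_pos":[2,1,40],"jaw":60},{"angular":[0,0,0],"delta_pos":[2,1,60],"jaw":60},{"angular":[0,0,0],"delta_pos":[2,1,80],"jaw":60},{"angular":[0,0,0],"delta_pos":[2,1,95],"jaw":60},{"angular":[0,0,0],"delta_pos":[2,1,105],"jaw":60},{"angular":[0,0,0],"delta_pos":[2,1,105],"jaw":60},{"angular":[0,0,0],"delta_pos":[2,1,105],"jaw":40}]' 30
python3 -m pendant '[{"angular":[0,0,0],"delta_pos":[0,0,0],"jaw":30},{"angular":[0,0,0],"delta_pos":[0,0,0],"jaw":26},{"angular":[0,0,0],"delta_pos":[0,0,0],"jaw":22},{"angular":[0,0,0],"delta_pos":[0,0,0],"jaw":15},{"angular":[0,0,0],"delta_pos":[0,0,0],"jaw":15},{"angular":[0,0,0],"delta_pos":[0,0,0],"jaw":15},{"angular":[0,0,0],"delta_pos":[0,0,0],"jaw":15}]' 30
python3 -m pendant '[{"angular":[0,0,0],"delta_pos":[0,0,-5],"jaw":15},{"angular":[0,0,0],"delta_pos":[0,0,-20],"jaw":15},{"angular":[0,0,0],"delta_pos":[0,0,-38],"jaw":15},{"angular":[0,0,0],"delta_pos":[0,0,-58],"jaw":15},{"angular":[0,0,0],"delta_pos":[0,0,-78],"jaw":15},{"angular":[0,0,0],"delta_pos":[0,0,-98],"jaw":15},{"angular":[0,0,0],"delta_pos":[0,0,-112],"jaw":15},{"angular":[0,0,0],"delta_pos":[0,0,-116],"jaw":15}]'
python3 -c "
from h import *
d([570.2,212,250])"
```

```text
clock: 3.15
position: [486.1, -73.0, 134.9]
tool_rot: [180.0, 0.1, 166.3]
force: [0.4, 0.6, 0.0]
gripper_width: 43.0
grip_force: 0.0
clock: 4.03
position: [486.1, -73.3, 134.8]
tool_rot: [-180.0, 0.1, 166.3]
force: [-0.4, -1.9, 5.2]
gripper_width: 23.4
grip_force: 30.4
clock: 5.03
position: [486.0, -72.9, 251.4]
tool_rot: [180.0, 0.1, 166.3]
force: [0.5, 0.2, -2.2]
gripper_width: 23.3
grip_force: 29.6
pos [486.  -72.9 251.4] rot [1.800e+02 1.000e-01 1.663e+02] t 5.025 delta [-14.4 296.8   1.5]
```

```bash
python3 -m pendant '[{"angular":[0,0,0],"delta_pos":[0,8,0],"jaw":15},{"angular":[0,0,0],"delta_pos":[-1,26,0],"jaw":15},{"angular":[0,0,0],"delta_pos":[-3,50,0],"jaw":15},{"angular":[0,0,0],"delta_pos":[-4,75,0],"jaw":15},{"angular":[0,0,0],"delta_pos":[-5,100,0],"jaw":15},{"angular":[0,0,0],"delta_pos":[-6,125,0],"jaw":15},{"angular":[0,0,0],"delta_pos":[-7,142,0],"jaw":15},{"angular":[0,0,0],"delta_pos":[-7,150,0],"jaw":15}]'
python3 -m pendant '[{"angular":[0,0,0],"delta_pos":[0,8,0],"jaw":15},{"angular":[0,0,0],"delta_pos":[-1,26,0],"jaw":15},{"angular":[0,0,0],"delta_pos":[-3,50,0],"jaw":15},{"angular":[0,0,0],"delta_pos":[-4,75,0],"jaw":15},{"angular":[0,0,0],"delta_pos":[-5,100,0],"jaw":15},{"angular":[0,0,0],"delta_pos":[-6,125,0],"jaw":15},{"angular":[0,0,0],"delta_pos":[-7,142,0],"jaw":15},{"angular":[0,0,0],"delta_pos":[-7,147,0],"jaw":15}]'
python3 - <<'E'
from h import *
d([570.2,212,140])
a=manip.grab_frame("wrist");b=manip.grab_frame("scene")
save("w2",np.hstack([a["color"][:,:400],b["color"][60:,250:450].repeat(1,0) if 0 else cv2.resize(b["color"][40:232,250:450],(400,384))]))
E
```

```text
clock: 6.02
position: [527.7, 72.5, 249.8]
tool_rot: [-180.0, -0.1, 166.4]
force: [0.3, 0.0, -2.3]
gripper_width: 23.4
grip_force: 29.6
clock: 7.02
position: [569.7, 213.2, 250.2]
tool_rot: [-180.0, -0.0, 166.4]
force: [-0.1, 0.3, -2.3]
gripper_width: 23.3
grip_force: 29.7
pos [569.7 213.2 250.2] rot [-180.    -0.   166.4] t 7.025 delta [ -0.8  -1.  110.2]
```

View pics/w2.png

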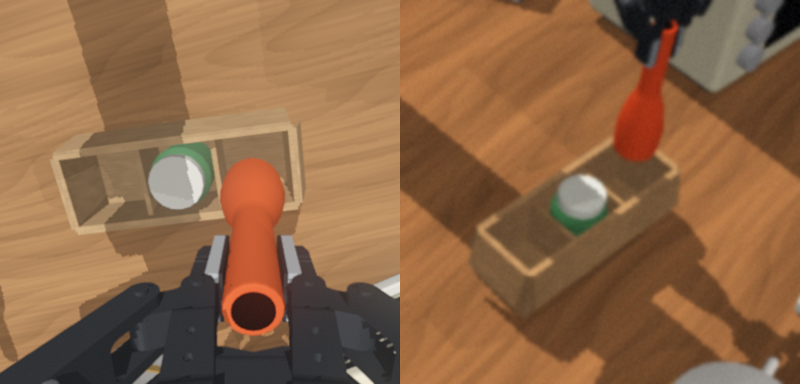

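The pictures show the vase (belly at wrist (252,195)) over the far end cell, hanging upright. Lowering it.

```bash
python3 -m pendant '[{"angular":[0,0,0],"delta_pos":[-1,-1,6],"jaw":15},{"angular":[0,0,0],"delta_pos":[-1,-1,18],"jaw":15},{"angular":[0,0,0],"delta_pos":[-1,-1,32],"jaw":15},{"angular":[0,0,0],"delta_pos":[-1,-1,46],"jaw":15},{"angular":[0,0,0],"delta_pos":[-1,-1,60],"jaw":15},{"angular":[0,0,0],"delta_pos":[-1,-1,74],"jaw":15},{"angular":[0,0,0],"delta_pos":[-1,-1,85],"jaw":15},{"angular":[0,0,0],"delta_pos":[-1,-1,92],"jaw":15}]'
python3 -m pendant '[{"angular":[0,0,0],"delta_pos":[0,0,4],"jaw":15},{"angular":[0,0,0],"delta_pos":[0,0,8],"jaw":15},{"angular":[0,0,0],"delta_pos":[0,0,12],"jaw":15},{"angular":[0,0,0],"delta_pos":[0,0,15],"jaw":15},{"angular":[0,0,0],"delta_pos":[0,0,16.5],"jaw":15},{"angular":[0,0,0],"delta_pos":[0,0,16.5],"jaw":15},{"angular":[0,0,0],"delta_pos":[0,0,16.5],"jaw":15}]'
```

```text
clock: 8.12
position: [569.8, 211.1, 157.4]
tool_rot: [-180.0, -0.0, 166.3]
force: [0.7, -0.2, -1.6]
gripper_width: 23.6
grip_force: 29.7
clock: 9.0
position: [570.2, 211.2, 142.0]
tool_rot: [180.0, 0.0, 166.3]
force: [-0.9, 0.1, -1.2]
gripper_width: 23.1
grip_force: 29.7
```

```bash
python3 -m pendant '[{"angular":[0,0,0],"delta_pos":[0,0,1],"jaw":15},{"angular":[0,0,0],"delta_pos":[0,0,2],"jaw":15},{"angular":[0,0,0],"delta_pos":[0,0,2],"jaw":15},{"angular":[0,0,0],"delta_pos":[0,0,2],"jaw":15}]'
python3 -m pendant '[{"angular":[0,0,0],"delta_pos":[0,0,0],"jaw":25},{"angular":[0,0,0],"delta_pos":[0,0,0],"jaw":28},{"angular":[0,0,0],"delta_pos":[0,0,0],"jaw":34},{"angular":[0,0,0],"delta_pos":[0,0,0],"jaw":44},{"angular":[0,0,0],"delta_pos":[0,0,0],"jaw":55},{"angular":[0,0,0],"delta_pos":[0,0,0],"jaw":60},{"angular":[0,0,0],"delta_pos":[0,0,0],"jaw":60}]'
python3 -m pendant '[{"angular":[0,0,0],"delta_pos":[0,0,-8],"jaw":60},{"angular":[0,0,0],"delta_pos":[0,0,-24],"jaw":60},{"angular":[0,0,0],"delta_pos":[0,0,-44],"jaw":60},{"angular":[0,0,0],"delta_pos":[0,0,-64],"jaw":60},{"angular":[0,0,0],"delta_pos":[0,0,-84],"jaw":60},{"angular":[0,0,0],"delta_pos":[0,0,-100],"jaw":60},{"angular":[0,0,0],"delta_pos":[0,0,-110],"jaw":60},{"angular":[0,0,0],"delta_pos":[0,0,-110],"jaw":60}]'
python3 - <<'E'
from h import *
d([450.3,-307.5,250])
a=manip.grab_frame("top");b=manip.grab_frame("scene")
save("p1",np.hstack([cv2.resize(a["color"][90:230,60:260],(400,280)),cv2.resize(b["color"][70:210,250:450],(400,280))]))
E
```

```text
clock: 9.5
position: [570.2, 211.2, 139.9]
tool_rot: [180.0, 0.0, 166.3]
force: [-0.4, 0.6, -0.6]
gripper_width: 23.1
grip_force: 29.8
clock: 10.38
position: [570.1, 211.1, 139.8]
tool_rot: [-180.0, -0.0, 166.3]
force: [-0.1, 0.1, 0.2]
gripper_width: 60.0
grip_force: 0.0
clock: 11.38
position: [570.7, 211.3, 250.9]
tool_rot: [180.0, 0.1, 166.3]
force: [-0.6, -1.1, -0.2]
gripper_width: 60.1
grip_force: 0.0
pos [570.7 211.3 250.9] rot [1.800e+02 1.000e-01 1.663e+02] t 11.375 delta [-5.800e+00 -5.325e+02  4.000e-01]
```

View pics/p1.png

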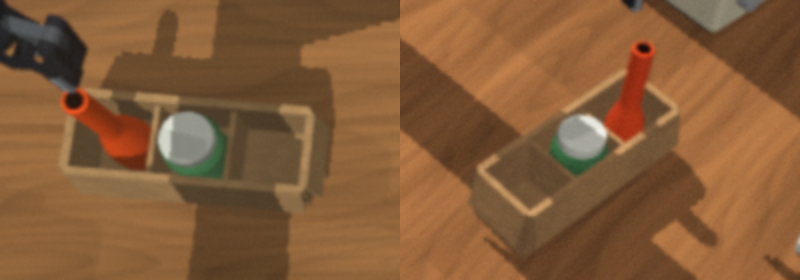

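The first vase stands upright in the far cell (rim at top-view crop (75,100), scene crop (643,48)). Moving on to the second.

```bash
python3 -m pendant '[{"angular":[0,0,0],"delta_pos":[0,-20,0],"jaw":60},{"angular":[0,0,0],"delta_pos":[-1,-55,0],"jaw":60},{"angular":[0,0,0],"delta_pos":[-1,-95,0],"jaw":60},{"angular":[0,0,0],"delta_pos":[-1,-135,0],"jaw":60},{"angular":[0,0,0],"delta_pos":[-2,-175,0],"jaw":60},{"angular":[0,0,0],"delta_pos":[-2,-215,0],"jaw":60},{"angular":[0,0,0],"delta_pos":[-3,-250,0],"jaw":60},{"angular":[0,0,0],"delta_pos":[-3,-266,0],"jaw":60}]'
python3 -m pendant '[{"angular":[0,0,0],"delta_pos":[0,-20,0],"jaw":60},{"angular":[0,0,0],"delta_pos":[-1,-55,0],"jaw":60},{"angular":[0,0,0],"delta_pos":[-1,-95,0],"jaw":60},{"angular":[0,0,0],"delta_pos":[-1,-135,0],"jaw":60},{"angular":[0,0,0],"delta_pos":[-2,-175,0],"jaw":60},{"angular":[0,0,0],"delta_pos":[-2,-215,0],"jaw":60},{"angular":[0,0,0],"delta_pos":[-3,-250,0],"jaw":60},{"angular":[0,0,0],"delta_pos":[-3,-266,0],"jaw":60}]'
python3 -m pendant '[{"angular":[0,0,0],"delta_pos":[0,0,0],"jaw":60}]'
python3 - <<'E'
from h import *
d([450.3,-307.5,134.5])
f=manip.grab_frame("wrist"); save("w3",f["color"])
print(proj({k:np.array(v) for k,v in f.items()},[450.3,-307.5,170]))
E
```

```text
clock: 12.48
position: [508.7, -49.9, 249.1]
tool_rot: [-180.0, -0.1, 166.2]
force: [0.4, 0.1, 0.5]
gripper_width: 60.0
grip_force: 0.0
clock: 13.48
position: [449.5, -308.3, 249.3]
tool_rot: [180.0, -0.0, 166.2]
force: [0.1, 0.2, -0.6]
gripper_width: 59.8
grip_force: 0.0
clock: 13.6
position: [449.8, -307.3, 249.4]
tool_rot: [179.9, -0.0, 166.2]
force: [0.7, 0.2, 0.4]
gripper_width: 60.3
grip_force: 0.0
pos [ 449.8 -307.3  249.4] rot [179.9  -0.  166.2] t 13.6 delta [ -0.6  -0.2 114.9]
[[253.97862527 203.64087904]]
```

View pics/w3.png

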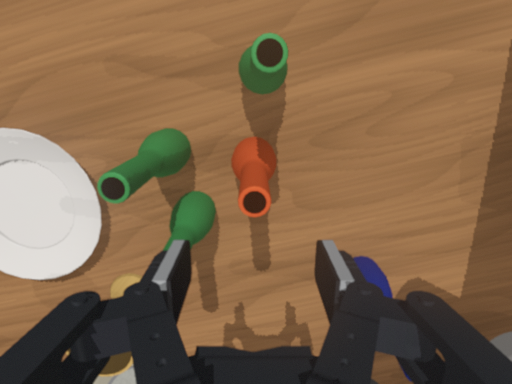

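The rim is at (254,203), as predicted. The nearest green neck is about 98 mm away, clear of the fingers. Descending.

```bash
python3 -m pendant '[{"angular":[0,0,0],"delta_pos":[0,0,20],"jaw":60},{"angular":[0,0,0],"delta_pos":[0,0,42],"jaw":60},{"angular":[0,0,0],"delta_pos":[0,0,64],"jaw":60},{"angular":[0,0,0],"delta_pos":[0,0,85],"jaw":60},{"angular":[0,0,0],"delta_pos":[0,0,102],"jaw":60},{"angular":[0,0,0],"delta_pos":[0,0,115],"jaw":60},{"angular":[0,0,0],"delta_pos":[0,0,115],"jaw":60},{"angular":[0,0,0],"delta_pos":[0,0,115],"jaw":40}]' 30
python3 -m pendant '[{"angular":[0,0,0],"delta_pos":[0,0,0],"jaw":30},{"angular":[0,0,0],"delta_pos":[0,0,0],"jaw":26},{"angular":[0,0,0],"delta_pos":[0,0,0],"jaw":22},{"angular":[0,0,0],"delta_pos":[0,0,0],"jaw":15},{"angular":[0,0,0],"delta_pos":[0,0,0],"jaw":15},{"angular":[0,0,0],"delta_pos":[0,0,0],"jaw":15},{"angular":[0,0,0],"delta_pos":[0,0,0],"jaw":15}]' 30
python3 -m pendant '[{"angular":[0,0,0],"delta_pos":[0,0,-5],"jaw":15},{"angular":[0,0,0],"delta_pos":[0,0,-20],"jaw":15},{"angular":[0,0,0],"delta_pos":[0,0,-38],"jaw":15},{"angular":[0,0,0],"delta_pos":[0,0,-58],"jaw":15},{"angular":[0,0,0],"delta_pos":[0,0,-78],"jaw":15},{"angular":[0,0,0],"delta_pos":[0,0,-98],"jaw":15},{"angular":[0,0,0],"delta_pos":[0,0,-112],"jaw":15},{"angular":[0,0,0],"delta_pos":[0,0,-116],"jaw":15}]'
python3 -c "
from h import *
d([552.8,59,250])"
```

```text
clock: 14.65
position: [450.6, -307.5, 135.4]
tool_rot: [-180.0, 0.1, 166.3]
force: [-0.2, 0.3, 0.1]
gripper_width: 43.0
grip_force: 0.0
clock: 15.52
position: [450.6, -307.3, 135.5]
tool_rot: [180.0, 0.1, 166.3]
force: [0.8, 2.2, 5.3]
gripper_width: 23.5
grip_force: 29.7
clock: 16.52
position: [450.7, -307.8, 252.5]
tool_rot: [-179.9, 0.1, 166.3]
force: [0.0, 0.8, -1.0]
gripper_width: 23.1
grip_force: 29.6
pos [ 450.7 -307.8  252.5] rot [-1.799e+02  1.000e-01  1.663e+02] t 16.525 delta [-12.4 380.5   2. ]
```

```bash
python3 -m pendant '[{"angular":[0,0,0],"delta_pos":[0,10,0],"jaw":15},{"angular":[0,0,0],"delta_pos":[-1,35,0],"jaw":15},{"angular":[0,0,0],"delta_pos":[-2,65,0],"jaw":15},{"angular":[0,0,0],"delta_pos":[-3,97,0],"jaw":15},{"angular":[0,0,0],"delta_pos":[-4,129,0],"jaw":15},{"angular":[0,0,0],"delta_pos":[-5,160,0],"jaw":15},{"angular":[0,0,0],"delta_pos":[-6,182,0],"jaw":15},{"angular":[0,0,0],"delta_pos":[-6,190,0],"jaw":15}]'
python3 -m pendant '[{"angular":[0,0,0],"delta_pos":[0,10,0],"jaw":15},{"angular":[0,0,0],"delta_pos":[-1,35,0],"jaw":15},{"angular":[0,0,0],"delta_pos":[-2,65,0],"jaw":15},{"angular":[0,0,0],"delta_pos":[-3,97,0],"jaw":15},{"angular":[0,0,0],"delta_pos":[-4,129,0],"jaw":15},{"angular":[0,0,0],"delta_pos":[-5,160,0],"jaw":15},{"angular":[0,0,0],"delta_pos":[-6,182,0],"jaw":15},{"angular":[0,0,0],"delta_pos":[-6,190,0],"jaw":15}]'
python3 -m pendant '[{"angular":[0,0,0],"delta_pos":[0,0,0],"jaw":15}]'
python3 - <<'E'
from h import *
d([552.8,59,140.5])
a=manip.grab_frame("wrist");b=manip.grab_frame("scene")
save("w4",np.hstack([a["color"][:,112:],cv2.resize(b["color"][40:232,250:450],(400,384))]))
E
```

```text
clock: 17.52
position: [500.3, -122.3, 249.8]
tool_rot: [180.0, -0.1, 166.4]
force: [0.4, 0.7, -1.8]
gripper_width: 23.3
grip_force: 29.7
clock: 18.52
position: [551.8, 59.8, 250.5]
tool_rot: [-180.0, -0.0, 166.4]
force: [-1.1, -0.1, -1.6]
gripper_width: 23.2
grip_force: 29.8
clock: 18.65
position: [551.5, 59.0, 250.6]
tool_rot: [-180.0, -0.0, 166.3]
force: [0.3, 0.1, -1.8]
gripper_width: 23.2
grip_force: 29.8
pos [551.5  59.  250.6] rot [-180.    -0.   166.3] t 18.65 delta [ -1.3   0.4 110.1]
```

View pics/w4.png

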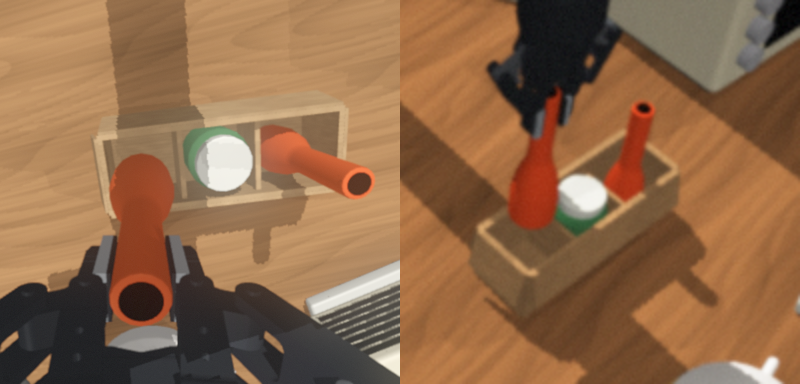

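The second vase hangs upright over the near end cell (belly at (142,190)), and the first still stands. Lowering.

```bash
python3 -m pendant '[{"angular":[0,0,0],"delta_pos":[-1,0,6],"jaw":15},{"angular":[0,0,0],"delta_pos":[-1,0,18],"jaw":15},{"angular":[0,0,0],"delta_pos":[-1,0,32],"jaw":15},{"angular":[0,0,0],"delta_pos":[-1,0,46],"jaw":15},{"angular":[0,0,0],"delta_pos":[-1,0,60],"jaw":15},{"angular":[0,0,0],"delta_pos":[-1,0,74],"jaw":15},{"angular":[0,0,0],"delta_pos":[-1,0,85],"jaw":15},{"angular":[0,0,0],"delta_pos":[-1,0,92],"jaw":15}]'
python3 -m pendant '[{"angular":[0,0,0],"delta_pos":[0,0,4],"jaw":15},{"angular":[0,0,0],"delta_pos":[0,0,8],"jaw":15},{"angular":[0,0,0],"delta_pos":[0,0,12],"jaw":15},{"angular":[0,0,0],"delta_pos":[0,0,15],"jaw":15},{"angular":[0,0,0],"delta_pos":[0,0,16.5],"jaw":15},{"angular":[0,0,0],"delta_pos":[0,0,16.5],"jaw":15},{"angular":[0,0,0],"delta_pos":[0,0,16.5],"jaw":15}]'
```

```text
clock: 19.75
position: [552.3, 59.0, 157.9]
tool_rot: [-180.0, -0.0, 166.3]
force: [-0.2, 0.2, -1.3]
gripper_width: 23.3
grip_force: 29.8
clock: 20.62
position: [552.8, 59.0, 142.5]
tool_rot: [180.0, 0.0, 166.3]
force: [-0.1, -0.4, -1.8]
gripper_width: 23.2
grip_force: 29.8
```

```bash
python3 -m pendant '[{"angular":[0,0,0],"delta_pos":[0,0,1],"jaw":15},{"angular":[0,0,0],"delta_pos":[0,0,2],"jaw":15},{"angular":[0,0,0],"delta_pos":[0,0,2],"jaw":15},{"angular":[0,0,0],"delta_pos":[0,0,2],"jaw":15}]'
python3 -m pendant '[{"angular":[0,0,0],"delta_pos":[0,0,0],"jaw":25},{"angular":[0,0,0],"delta_pos":[0,0,0],"jaw":28},{"angular":[0,0,0],"delta_pos":[0,0,0],"jaw":34},{"angular":[0,0,0],"delta_pos":[0,0,0],"jaw":44},{"angular":[0,0,0],"delta_pos":[0,0,0],"jaw":55},{"angular":[0,0,0],"delta_pos":[0,0,0],"jaw":60},{"angular":[0,0,0],"delta_pos":[0,0,0],"jaw":60}]'
python3 -m pendant '[{"angular":[0,0,0],"delta_pos":[0,0,-8],"jaw":60},{"angular":[0,0,0],"delta_pos":[0,0,-24],"jaw":60},{"angular":[0,0,0],"delta_pos":[0,0,-44],"jaw":60},{"angular":[0,0,0],"delta_pos":[0,0,-64],"jaw":60},{"angular":[0,0,0],"delta_pos":[0,0,-84],"jaw":60},{"angular":[0,0,0],"delta_pos":[0,0,-100],"jaw":60},{"angular":[0,0,0],"delta_pos":[0,0,-110],"jaw":60},{"angular":[0,0,0],"delta_pos":[0,0,-110],"jaw":60}]'
python3 - <<'E'
from h import *
b=manip.grab_frame("scene");w=manip.grab_frame("wrist")
save("p2",np.hstack([w["color"][:,112:],cv2.resize(b["color"][60:310,200:450],(384,384))]))
E
```

```text
clock: 21.12
position: [552.8, 59.0, 140.5]
tool_rot: [180.0, 0.0, 166.3]
force: [0.3, 0.0, 0.1]
gripper_width: 23.0
grip_force: 29.9
clock: 22.0
position: [552.6, 58.9, 140.3]
tool_rot: [-180.0, -0.0, 166.3]
force: [-0.3, 0.7, -0.3]
gripper_width: 60.2
grip_force: 0.0
clock: 23.0
position: [553.2, 58.9, 251.3]
tool_rot: [180.0, 0.1, 166.3]
force: [0.7, -0.5, -0.3]
gripper_width: 60.1
grip_force: 0.0
```

View pics/p2.png

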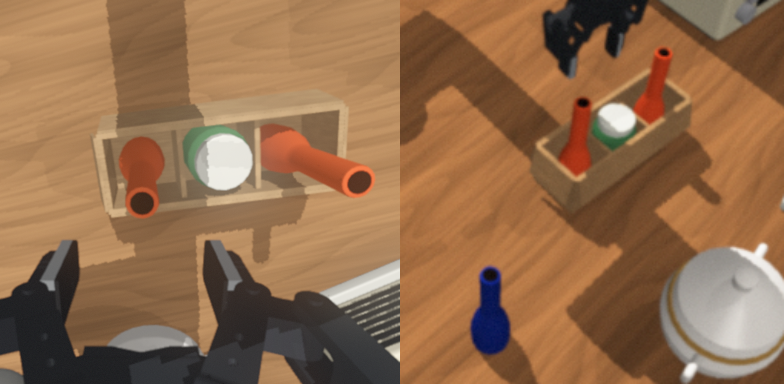

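Both orange vases stand in the end cells (rims at (142,203) and (357,181)), the blue vase is upright and where it was, and the gripper is clear. Handing in.

```bash
python3 -c "
from station import manip
print(manip.hand_in())"
```

```text
the job is handed in; nothing more can be done
None
```

I handed the job in after about 23 s: both orange vases stand upright and released in the end cells of the carton, and the blue vase was left untouched; the hand-in gave no verdict.

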